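Back off an unmarked earth clamp in the screened test room

TASK

The network box that has the orange lamp on its far side is due to be swapped: loosen the T-handle earth clamp on its lid by about an eighth of a turn. Nobody noted which of the two clamps has the left-hand thread, so try gently one way, and if it will not give turn it the other way. Leave the clamp on the other box (the one with the green lamp) tight, and let go when done.

Things in the scene. Friction and masses are not known exactly. Their poses are not given: they have to be found in the camera images.
- handle_1_tip (a point): Grey T-handle of the screwed earth clamp on a fixed black box (100 x 130 x 60 mm high). Upright bar 64 long, 12 thick, 28 tall, from 81 to 109 mm above the table, on a thin stem; nut below it 70 mm high. This point: in its white end, at half its height (z 95 mm). x runs along the bar, outwards; the upright turning axis is 28 mm back along x; y across its thickness, z up.
- handle_2_tip (a point): The same on the other box: same looks, sizes, point, axes. Both start tight: tightening, a handle will not turn at all; loosening, it turns with light drag (0.08 N m) up to 92 degrees to a stop, and stays put. One clamp loosens anticlockwise seen from above, the other, left-hand, clockwise; nothing shows which, and the boxes swap places between starts.
- lamp_orange: Orange dome lamp on a black foot, 60 mm across, 52 mm high, fixed; origin at the centre of its underside. It stands 0.1 to 0.27 m beyond (+x) one of the boxes and marks it as the one to work on: that handle's axis is within 0.12 m of the lamp in y, the other's over 0.22 m away. A like green lamp (not listed) stands beyond the other box.
There are look-alikes about, which are no part of the job. Leave any pink or red look-alike of the part that bears handle_2_tip alone.

How it is judged:
By the outcome, as a careful person would: the job done as asked, in the order asked, and still so for the second after the job is handed in, with the robot touching nothing.
It also fails if it takes over 32 s, if anything falls off the work surface, if the arm or the gripper's body presses on something with over 40 N, if the wrist force passes 120 N, or if a joint passes its speed limit or range.

ROBOT

A 6-joint arm with a two-finger parallel gripper is mounted at the origin on the work surface. World frame = base frame: x ahead of the robot, y to its left, z up, the work surface at z = 0. Lengths are in m, angles in rad, forces in N, time in s.
With the tool pointing down it reaches from about 0.325 to 0.775 m from the base axis. Payload 5.5 kg.
Tool frame: the origin (TCP) lies midway between the tips of the shut fingers; the grasp point (between the pads) lies ctrl.grasp_offset behind it (ctrl.grasp_offset is the distance from the TCP to the grasp point, in m); z points along the fingers, y is the direction in which the jaws open and shut (so a half turn about z gives the same grasp; the last joint's range is limited). The gripper opens to 85 mm and grips with 20 to 120 N. Pads are 22 mm wide; open, the fingers measure 114 mm over their backs; the gripper's body (76 mm by 85 mm) begins 54 mm behind the grasp point. The pads swing forward as they close: fully open they stand 13 mm farther back than shut.
Start: joints at [1.208, 0.091, 1.231, -0, 1.82, -0.057], TCP at [0.181, 0.572, 0.231] pointing down, gripper open.
Joint ranges: [-2.87, 2.87], [-0.86, 2.18], [0.17, 2.46], [-1.51, 4.65], [0.06, 2.69], [-2.65, 2.65]. Speed limits (rad/s): [2.57, 2.57, 3.01, 3.14, 3.14, 3.14].

INTERFACE

Orientations are given as a unit quaternion [w, x, y, z].
In Python, from bench import ctrl gives the robot as it stands.
- The arm moves only by the tool apply_moves, never from a script. Its argument "series" is a list of rows, each an object with "travel": the shift along the world's x, y, z in m, a list of three; "turn": the turn, a rotation vector about the world's x, y, z in degrees, a list of three. In form: [{"travel": [tx, ty, tz], "turn": [wx, wy, wz]}, ...]. A call has exactly 10 rows; each row shifts and turns the pose as measured when the row begins; what a row does not reach is not made up. A row lasts 1/12 s, in which the tool goes at most 41.7 mm and 7.16 degrees, less where a joint would pass 70% of its speed; a pose out of reach is approached as far as the arm can. A call with a gripper value outside its range is refused whole. "gripper" is the closure, from -1 (fully open) to 1 (shut), so that 0 is half open, set as the call begins (left out, the last holds). The fingers move at their own pace and stop on an object; "newtons" is the grip in N (left out, the last holds). Time passes only in rows, so rows that do not move let the fingers close, or fill a call up. It gives the time, the measured TCP pose, the force and the opening at its end, in the units of the state.
- ctrl.get_state(): the state, without advancing time (a new reading comes with each control period).
- ctrl.capture(name): name is "scene" or "top"; returns the picture (400x640x3 uint8, red, green, blue); there is no depth.
- ctrl.get_calibration(name): a dict with "fx", "fy", "cx", "cy" (pixels), "T" (4x4, takes a point from camera to world coordinates). Camera axes: x right, y down, z forward; pixel columns grow to the right and rows downward; lengths in m; the calibration is good to about 2 mm. A picture is of the moment at which its call begins. get_calibration takes no time and is no camera call.
- ctrl.close_job(): hands the job in, once; it reports no verdict.
Trained networks look in the newest picture that a camera, given by its name, has taken for a name from the list of things; names that differ only in an ending like _2 or _b are one class to them, and where a whole thing is asked for, a point or a joint stands for the part that bears it (a point fixed in the world has none). Each returns a list of dicts, best first, with "conf" (0 to 1); they miss things now and then, are a little off and sometimes report something else, mostly with a low value. They report only what shows in the picture. A call takes as long as a camera call. They do not tell look-alikes from the thing itself.
- ctrl.search_frame(camera, name): "centre" ([x, y, z] in m, in world coordinates, good to about 4 mm: the middle of the surface that is visible of it).
- ctrl.regions_of(camera, name): "mask" (400x640 bool, what is visible of it).
The state is a dict: "clock": time; "joints": joint angles; "qvel": joint speeds; "joint_efforts": joint torques, N m; "ee_pos": TCP position; "ee_rot": TCP orientation; "ft_force": force on the tool from outside, world axes, zero at the start; "ft_torque": the same for the moment, N m; "gripper_width": finger opening in m.
Only numpy, scipy, OpenCV 4.12 (cv2) and the standard library are available. Lean on these libraries where they do the work, as an engineer would, in place of code of your own. Each camera call takes 0.05 s, during which the arm holds its last target. There are 200 camera calls.

## Working session

There is one attempt and no reset: what is moved stays moved. The work goes in short steps, Python scripts to look and compute and a tool call to move; the robot and the scene stay as the last step left them, time stands still between calls to the robot, and variables do not carry over. Pictures are saved under pics/ and viewed, about 8 in all and at most 12, crops included, and the job is handed in when it is done.

Besides the shell and the picture viewer there is one more tool, called after ">>>" as a command line: name --argument value ..., lists and objects as JSON in quotes. apply_moves: Moves the arm, as the interface text tells. Its arguments: {"type":"object","properties":{"series":{"type":"array","items":{"type":"object","properties":{"travel":{"type":"array","items":{"type":"number"}},"turn":{"type":"array","items":{"type":"number"}}}}},"gripper":{"type":"number"},"newtons":{"type":"number"}},"required":["series"]}

```bash
mkdir -p pics; python3 - <<'E'
from bench import ctrl
import cv2,numpy as np
for c in("scene","top"):
    im=ctrl.capture(c); cv2.imwrite(f"pics/{c}0.png",im[:,:,::-1])
    for n in("handle_1_tip","lamp_orange"):
        for d in ctrl.search_frame(c,n): print(c,n,np.round(d["centre"],3),round(d["conf"],2))
    k=ctrl.get_calibration(c); print({a:np.round(v,3).tolist() for a,v in k.items()})
s=ctrl.get_state();print(s, ctrl.grasp_offset)
E
```

```text
scene handle_1_tip [0.558 0.215 0.11 ] 0.64
scene lamp_orange [ 0.712 -0.148  0.035] 0.9
{'fx': 492.764, 'fy': 492.764, 'cx': 320.902, 'cy': 200.138, 'T': [[-0.464, 0.593, -0.658, 1.067], [0.885, 0.298, -0.357, 0.325], [-0.016, -0.748, -0.663, 0.693], [0.0, 0.0, 0.0, 1.0]]}
top handle_1_tip [0.537 0.214 0.109] 0.56
top lamp_orange [ 0.695 -0.164  0.039] 0.97
{'fx': 444.658, 'fy': 444.658, 'cx': 320.645, 'cy': 205.149, 'T': [[0.076, -0.976, 0.203, 0.281], [-0.997, -0.074, 0.018, 0.006], [-0.002, -0.203, -0.979, 1.079], [0.0, 0.0, 0.0, 1.0]]}
{'clock': 0.3, 'joints': array([ 1.20833018e+00,  9.14052565e-02,  1.23110133e+00,  4.26670604e-05,
        1.81979748e+00, -5.67293051e-02]), 'qvel': array([-0.00226332, -0.00435832, -0.00279285, -0.00041812, -0.00130097,
       -0.00181564]), 'joint_efforts': array([ 5.59814612e-05, -4.57846856e+01, -4.17442453e+01, -6.26696237e-05,
        4.95680870e-03, -7.19039122e-05]), 'ee_pos': array([0.18057373, 0.57209763, 0.2308656 ]), 'ee_rot': array([-9.42354157e-05,  1.52268528e-01,  9.88339096e-01, -3.43619036e-04]), 'ft_force': array([ 0.00450354,  0.4981358 , -0.6335553 ]), 'ft_torque': array([-0.0189943 ,  0.00742898, -0.02321249]), 'gripper_width': 0.08534637274818983} 0.0187
```

View pics/scene0.png

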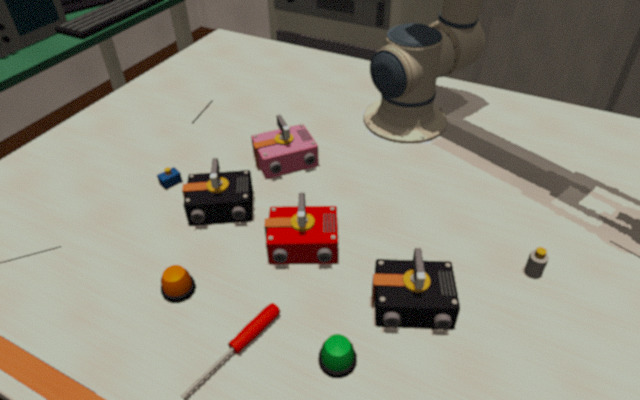

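View pics/top0.png

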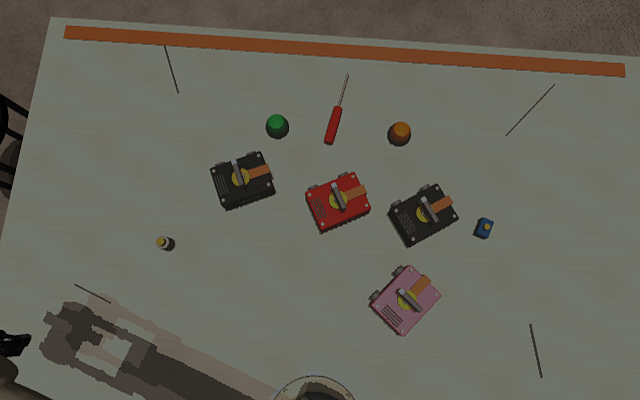

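The target is the right-hand black box in the top view, with its handle near (425,210). In the scene view its handle is near (215,177), nearest the orange lamp. The red and pink boxes are look-alikes. I'll take a closer look at the target bar.

```bash
python3 - <<'E'
import cv2,numpy as np
a=cv2.imread("pics/top0.png")[170:260,375:475]; b=cv2.imread("pics/scene0.png")[145:235,170:270]
f=lambda i:cv2.resize(cv2.convertScaleAbs(i,alpha=1.4),None,fx=4,fy=4,interpolation=cv2.INTER_CUBIC)
cv2.imwrite("pics/crop1.png",np.hstack([f(a),f(b)]))
E
cat > h.py <<'E'
import numpy as np
from bench import ctrl
def pt(c,u,v,z):
    k=ctrl.get_calibration(c);T=np.array(k["T"])
    d=T[:3,:3]@[(u-k["cx"])/k["fx"],(v-k["cy"])/k["fy"],1];o=T[:3,3]
    return o+d*(z-o[2])/d[2]
def px(c,p):
    k=ctrl.get_calibration(c);T=np.array(k["T"]);q=T[:3,:3].T@(np.array(p)-T[:3,3])
    return k["fx"]*q[0]/q[2]+k["cx"],k["fy"]*q[1]/q[2]+k["cy"]
E
```

```text
(no output)
```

View pics/crop1.png

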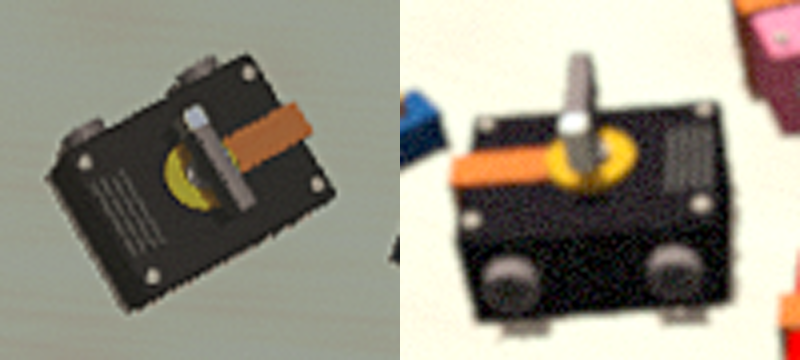

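```bash
python3 - <<'E'
from h import *
for c,a,b in(("top",(423.8,197.3),(436.7,221)),("scene",(213.3,174.8),(215,159))):
    A=pt(c,*a,.109);B=pt(c,*b,.109);d=A-B
    print(c,A.round(4),B.round(4),"len",np.linalg.norm(d).round(4),"ang",np.degrees(np.arctan2(d[1],d[0])).round(1),"mid",((A+B)/2).round(4))
p=[];
for i in range(3):pass
E
```

```text
top [ 0.517  -0.2052  0.109 ] [ 0.4654 -0.2352  0.109 ] len 0.0597 ang 30.2 mid [ 0.4912 -0.2202  0.109 ]
scene [ 0.5149 -0.206   0.109 ] [ 0.4726 -0.2337  0.109 ] len 0.0505 ang 33.2 mid [ 0.4937 -0.2198  0.109 ]
```

>>> apply_moves --series '[{"travel":[0.0125,-0.032,0],"turn":[0,0,-6]},{"travel":[0.0125,-0.032,0],"turn":[0,0,-6]},{"travel":[0.0125,-0.032,0],"turn":[0,0,-6]},{"travel":[0.0125,-0.032,0],"turn":[0,0,-6]},{"travel":[0.0125,-0.032,0],"turn":[0,0,-6]},{"travel":[0.0125,-0.032,0],"turn":[0,0,-6]},{"travel":[0.0125,-0.032,0],"turn":[0,0,-6]},{"travel":[0.0125,-0.032,0],"turn":[0,0,-6]},{"travel":[0.0125,-0.032,0],"turn":[0,0,-6]},{"travel":[0.0125,-0.032,0],"turn":[0,0,-6]}]' --gripper -1 --newtons 40

```text
clock: 1.13
ee_pos: [0.3044, 0.2429, 0.2248]
ee_rot: [-0.002, 0.64, 0.768, -0.002]
ft_force: [0.3, 0.2, -0.3]
gripper_width: 0.0854
```

>>> apply_moves --series '[{"travel":[0.0125,-0.032,0],"turn":[0,0,-6]},{"travel":[0.0125,-0.032,0],"turn":[0,0,-6]},{"travel":[0.0125,-0.032,0],"turn":[0,0,-6]},{"travel":[0.0125,-0.032,0],"turn":[0,0,-6]},{"travel":[0.0125,-0.032,0],"turn":[0,0,-6]},{"travel":[0.0125,-0.032,0],"turn":[0,0,-6]},{"travel":[0.0125,-0.032,0],"turn":[0,0,-6]},{"travel":[0.0125,-0.032,0],"turn":[0,0,-6]},{"travel":[0.0125,-0.032,0],"turn":[0,0,-6]},{"travel":[0.0125,-0.032,0],"turn":[0,0,-6]}]'

```text
clock: 1.97
ee_pos: [0.4308, -0.0947, 0.2272]
ee_rot: [0.001, 0.947, 0.32, 0.004]
ft_force: [1.3, 0.6, -0.4]
gripper_width: 0.0855
```

>>> apply_moves --series '[{"travel":[0.012,-0.025,-0.005],"turn":[0,0,-2]},{"travel":[0.012,-0.025,-0.005],"turn":[0,0,-2]},{"travel":[0.012,-0.025,-0.005],"turn":[0,0,-2]},{"travel":[0.012,-0.025,-0.005],"turn":[0,0,0]},{"travel":[0.01,-0.02,-0.005],"turn":[0,0,0]},{"travel":[0,0,0],"turn":[0,0,0]},{"travel":[0,0,0],"turn":[0,0,0]},{"travel":[0,0,0],"turn":[0,0,0]},{"travel":[0,0,0],"turn":[0,0,0]},{"travel":[0,0,0],"turn":[0,0,0]}]'

```text
clock: 2.8
ee_pos: [0.4902, -0.227, 0.2001]
ee_rot: [0.001, 0.966, 0.26, 0.003]
ft_force: [-0.5, 0.6, -0.6]
gripper_width: 0.0854
```

```bash
python3 - <<'E'
from h import *
import cv2
from scipy.spatial.transform import Rotation as R
for c in("scene","top"):
    im=ctrl.capture(c)[:,:,::-1].copy()
    u,v=map(int,px(c,(.491,-.22,.109))); 
    cv2.imwrite(f"pics/{c}1.png",cv2.resize(im[max(0,v-75):v+50,u-80:u+80],None,fx=4,fy=4,interpolation=cv2.INTER_CUBIC)); print(u-80,max(0,v-75))
    for d in ctrl.search_frame(c,"handle_1_tip"): print(c,np.round(d["centre"],3),round(d["conf"],2))
s=ctrl.get_state();print(s["ee_pos"],R.from_quat(s["ee_rot"],scalar_first=True).as_matrix().round(3),s["joints"].round(2))
E
python3 -c "
import cv2,numpy as np
a=[cv2.imread(f'pics/{c}1.png') for c in('scene','top')]
h=min(x.shape[0] for x in a); o=np.hstack([x[-h:] for x in a]); cv2.imwrite('pics/c1.png',cv2.resize(o,(800,int(h*800/o.shape[1]))))"
```

```text
134 90
scene [0.557 0.215 0.112] 0.85
350 134
top [0.538 0.211 0.11 ] 0.51
[ 0.49030877 -0.2272734   0.20020958] [[ 0.865  0.502  0.007]
 [ 0.502 -0.865 -0.   ]
 [ 0.006  0.004 -1.   ]] [-0.5  -0.08  1.46  0.    1.76  0.55]
```

View pics/c1.png

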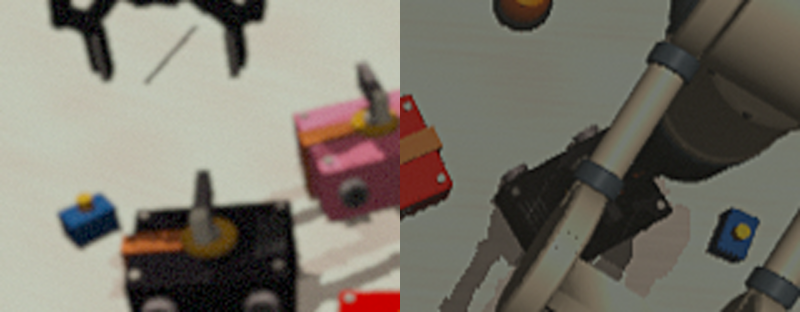

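>>> apply_moves --series '[{"travel":[0.001,0.004,-0.02],"turn":[0,0.3,1]},{"travel":[0.001,0.003,-0.02],"turn":[0,0,0]},{"travel":[0,0,-0.02],"turn":[0,0,0]},{"travel":[0,0,-0.02],"turn":[0,0,0]},{"travel":[0,0,-0.015],"turn":[0,0,0]},{"travel":[0,0,-0.01],"turn":[0,0,0]},{"travel":[0,0,-0.008],"turn":[0,0,0]},{"travel":[0,0,0],"turn":[0,0,0]},{"travel":[0,0,0],"turn":[0,0,0]},{"travel":[0,0,0],"turn":[0,0,0]}]'

```text
clock: 3.83
ee_pos: [0.4936, -0.218, 0.0881]
ee_rot: [0.004, 0.963, 0.271, 0.005]
ft_force: [-0.7, 0.3, -0.0]
gripper_width: 0.0854
```

>>> apply_moves --series '[{"travel":[-0.001,-0.002,-0.007],"turn":[0,0,0]},{"travel":[0,0,0],"turn":[0,0,0]},{"travel":[0,0,0],"turn":[0,0,0]},{"travel":[0,0,0],"turn":[0,0,0]},{"travel":[0,0,0],"turn":[0,0,0]},{"travel":[0,0,0],"turn":[0,0,0]},{"travel":[0,0,0],"turn":[0,0,0]},{"travel":[0,0,0],"turn":[0,0,0]},{"travel":[0,0,0],"turn":[0,0,0]},{"travel":[0,0,0],"turn":[0,0,0]}]' --gripper 1 --newtons 25

```text
clock: 4.67
ee_pos: [0.4938, -0.2205, 0.0846]
ee_rot: [0.005, 0.963, 0.27, 0.007]
ft_force: [-0.1, -0.6, 0.4]
gripper_width: 0.0114
```

```bash
python3 - <<'E'
from h import *
import cv2
im=ctrl.capture("scene")[:,:,::-1]
cv2.imwrite("pics/g.png",cv2.resize(im[100:230,150:290],(560,520),interpolation=cv2.INTER_CUBIC))
s=ctrl.get_state();print(s)
E
```

```text
{'clock': 4.7167, 'joints': array([-0.48427781, -0.06238113,  1.64561827,  0.00224747,  1.54176189,
        0.53882479]), 'qvel': array([-0.00062212,  0.00040349,  0.00187346, -0.0006639 ,  0.00029522,
        0.00017759]), 'joint_efforts': array([-4.41078725e-02, -3.86574697e+01, -4.15456581e+01, -1.65158738e-01,
       -4.08895388e-01, -2.20349809e-02]), 'ee_pos': array([ 0.49380543, -0.220489  ,  0.08458251]), 'ee_rot': array([0.0048887 , 0.96271025, 0.27040504, 0.00679693]), 'ft_force': array([0.68413062, 0.47586208, 0.85349627]), 'ft_torque': array([ 0.25559788,  0.12442668, -0.06763822]), 'gripper_width': 0.01177683424904598}
```

View pics/g.png

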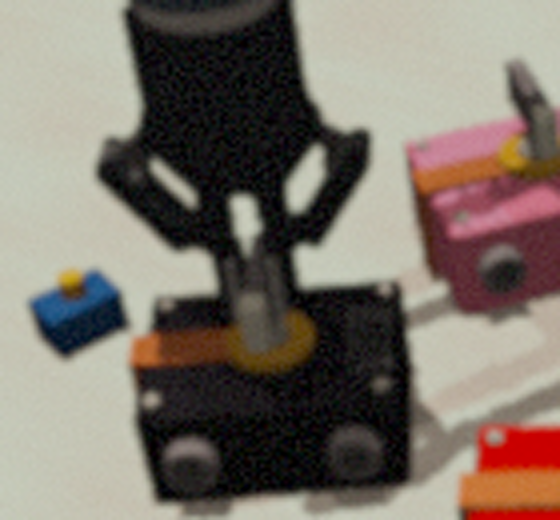

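>>> apply_moves --series '[{"travel":[0,0,0],"turn":[0,0,1.5]},{"travel":[0,0,0],"turn":[0,0,1.5]},{"travel":[0,0,0],"turn":[0,0,1.5]},{"travel":[0,0,0],"turn":[0,0,1.5]},{"travel":[0,0,0],"turn":[0,0,0]},{"travel":[0,0,0],"turn":[0,0,0]},{"travel":[0,0,0],"turn":[0,0,0]},{"travel":[0,0,0],"turn":[0,0,0]},{"travel":[0,0,0],"turn":[0,0,0]},{"travel":[0,0,0],"turn":[0,0,0]}]'

```text
clock: 5.55
ee_pos: [0.4938, -0.2204, 0.0847]
ee_rot: [0.003, 0.949, 0.316, 0.008]
ft_force: [-0.6, 1.5, 0.2]
gripper_width: 0.0115
```

```bash
python3 - <<'E'
from h import *
s=ctrl.get_state();q=s["ee_rot"];print(s["ee_pos"],2*np.degrees(np.arctan2(q[2],q[1])),s["ft_force"],s["ft_torque"],s["gripper_width"])
E
```

```text
[ 0.49384473 -0.22035123  0.08466252] 36.84683919997711 [-0.59299697  1.45507233  0.22782837] [ 0.37328694  0.06484084 -1.34156924] 0.011469239358359824
```

Turning anticlockwise met 1.3 N m, far above the 0.08 N m drag, so the clamp is tight that way. I'll go clockwise.

>>> apply_moves --series '[{"travel":[0,0,0],"turn":[0,0,-2]},{"travel":[0,0,0],"turn":[0,0,-2]},{"travel":[0,0,0],"turn":[0,0,-2]},{"travel":[0,0,0],"turn":[0,0,-2]},{"travel":[0,0,0],"turn":[0,0,-2]},{"travel":[0,0,0],"turn":[0,0,-2]},{"travel":[0,0,0],"turn":[0,0,-2]},{"travel":[0,0,0],"turn":[0,0,0]},{"travel":[0,0,0],"turn":[0,0,0]},{"travel":[0,0,0],"turn":[0,0,0]}]'

```text
clock: 6.38
ee_pos: [0.4939, -0.2207, 0.0846]
ee_rot: [0.006, 0.979, 0.202, 0.006]
ft_force: [-0.6, 0.7, 0.4]
gripper_width: 0.0113
```

```bash
cat > st.py <<'E'
from h import *
s=ctrl.get_state();q=s["ee_rot"];print(s["ee_pos"],2*np.degrees(np.arctan2(q[2],q[1])),s["ft_force"],s["ft_torque"],s["gripper_width"])
E
python3 st.py
```

```text
[ 0.49393591 -0.22072403  0.08458466] 23.30872279630222 [-0.57828887  0.69290852  0.40942555] [ 0.29216101  0.12158281 -0.08297887] 0.011309547151809138
```

It gives clockwise, with torque down at drag level. I'll continue to about 45° in total.

>>> apply_moves --series '[{"travel":[0,0,0],"turn":[0,0,-4]},{"travel":[0,0,0],"turn":[0,0,-4]},{"travel":[0,0,0],"turn":[0,0,-4]},{"travel":[0,0,0],"turn":[0,0,-4]},{"travel":[0,0,0],"turn":[0,0,-4]},{"travel":[0,0,0],"turn":[0,0,-4]},{"travel":[0,0,0],"turn":[0,0,-4]},{"travel":[0,0,0],"turn":[0,0,-4]},{"travel":[0,0,0],"turn":[0,0,-4]},{"travel":[0,0,0],"turn":[0,0,0]}]'

```text
clock: 7.22
ee_pos: [0.4939, -0.222, 0.0846]
ee_rot: [0.01, 0.993, -0.118, 0.003]
ft_force: [-0.1, 0.5, 0.9]
gripper_width: 0.0114
```

```bash
python3 st.py
```

```text
[ 0.49392797 -0.22197255  0.08458735] -13.499988886254664 [-0.0800684   0.47245915  0.91868005] [ 0.42676667  0.06829177 -0.06480648] 0.011422184457545718
```

>>> apply_moves --series '[{"travel":[0,0,0],"turn":[0,0,0]},{"travel":[0,0,0],"turn":[0,0,0]},{"travel":[0,0,0],"turn":[0,0,0]},{"travel":[0,0,0],"turn":[0,0,0]},{"travel":[0,0,0],"turn":[0,0,0]},{"travel":[0,0,0],"turn":[0,0,0]},{"travel":[0,0,0],"turn":[0,0,0]},{"travel":[0,0,0],"turn":[0,0,0]},{"travel":[0,0,0],"turn":[0,0,0]},{"travel":[0,0,0],"turn":[0,0,0]}]' --gripper -1

```text
clock: 8.05
ee_pos: [0.4946, -0.2226, 0.085]
ee_rot: [0.01, 0.994, -0.112, 0.004]
ft_force: [-1.1, -0.2, -0.0]
gripper_width: 0.0854
```

>>> apply_moves --series '[{"travel":[0,0,0.01],"turn":[0,0,0]},{"travel":[0,0,0.02],"turn":[0,0,0]},{"travel":[0,0,0.025],"turn":[0,0,0]},{"travel":[0,0,0.025],"turn":[0,0,0]},{"travel":[0,0,0.025],"turn":[0,0,0]},{"travel":[0,0,0.025],"turn":[0,0,0]},{"travel":[-0.01,0.025,0.01],"turn":[0,0,0]},{"travel":[-0.01,0.025,0],"turn":[0,0,0]},{"travel":[-0.01,0.025,0],"turn":[0,0,0]},{"travel":[-0.01,0.025,0],"turn":[0,0,0]}]'

```text
clock: 8.88
ee_pos: [0.4515, -0.1224, 0.2367]
ee_rot: [0.011, 0.993, -0.115, 0.005]
ft_force: [0.3, 0.3, 0.4]
gripper_width: 0.0852
```

>>> apply_moves --series '[{"travel":[-0.01,0.03,0],"turn":[0,0,0]},{"travel":[-0.01,0.03,0],"turn":[0,0,0]},{"travel":[-0.005,0.03,0],"turn":[0,0,0]},{"travel":[0,0.03,0],"turn":[0,0,0]},{"travel":[0,0.03,0],"turn":[0,0,0]},{"travel":[0,0.02,0],"turn":[0,0,0]},{"travel":[0,0,0],"turn":[0,0,0]},{"travel":[0,0,0],"turn":[0,0,0]},{"travel":[0,0,0],"turn":[0,0,0]},{"travel":[0,0,0],"turn":[0,0,0]}]'

```text
clock: 9.72
ee_pos: [0.4216, 0.0575, 0.2479]
ee_rot: [0.01, 0.993, -0.114, 0.012]
ft_force: [-0.9, -1.0, 0.1]
gripper_width: 0.0851
```

```bash
python3 st.py; python3 - <<'E'
from h import *
import cv2
a=ctrl.capture("top")[170:260,375:475,::-1];b=ctrl.capture("scene")[145:235,170:270,::-1]
f=lambda i:cv2.resize(cv2.convertScaleAbs(i,alpha=1.4),None,fx=4,fy=4,interpolation=cv2.INTER_CUBIC)
cv2.imwrite("pics/crop2.png",np.hstack([f(a),f(b)]))
E
```

```text
[0.42161535 0.05746744 0.24786535] -13.038666893298213 [-0.89215533 -0.98085825  0.11398677] [-0.00513431  0.05229714  0.02784926] 0.08506466293133297
```

View pics/crop2.png

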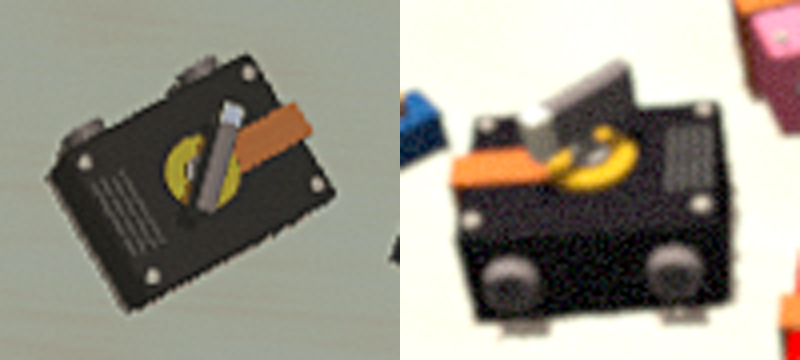

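The crop shows the white end has moved from (196,110) to (232,106), about 43° clockwise. The box hasn't moved and the gripper is clear.

```bash
python3 -c "
from bench import ctrl
print(ctrl.close_job())"
```

```text
the job is handed in; nothing more can be done
None
```

The earth clamp on the orange-lamp box is loosened by about an eighth of a turn, and the job is handed in at about 10 s on the robot's clock.

- **Which way it turns:** a gentle anticlockwise try met about 1.3 N m, so it was tight that way. Clockwise it gave at about 0.07 N m, so this box has the left-hand thread.
- **How far:** the gripper's yaw went to about 45° clockwise of where it first gripped the bar. The last picture puts the bar's turn at about 42–45°. The handle had stayed put after release.
- **Release:** the gripper opened fully and moved about 0.29 m away at 0.25 m height, with wrist forces near zero.
- **Other boxes:** the arm did not go near the green-lamp box or the red and pink look-alikes. I did not check them again with a picture at the end.
- **Disagreement:** the detector never reported the target's handle in either camera, only the green-lamp box's. I measured the target from pixels instead; the two cameras agreed to about 3 mm and 3°. The bar came out short of its 64 mm in both views (60 mm from the top camera, 51 mm from the scene camera), but the grip still closed on about 12 mm as expected.

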